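# Lay out the test plates and home the tape

## Task

Lay out the sealing station for the next test round. Push the roll of tape along its guide rail until it sits home in the corner of the rail and the end stop, lay every thin blue plate flat on the floor of the steel tray, not overlapping anything, and lay one white test cassette lengthwise in the middle of each plate there. So as not to scratch the raised deck, never lift a plate straight off it: slide each plate until it overhangs the deck's edge, pinch it there and carry it away well above the deck; leave the cooling block and the pink carton in the tray where they are.

Things in the scene. Friction and masses are not known exactly. Their poses are not given: they have to be found in the camera images.
- deck: Raised grey deck, fixed, 270 mm deep (its x) by 310 mm wide (its y), top face 60 mm above the table. Origin: centre of its footprint at table height; x points away from the robot, z up. The top is a 12 mm slab; the space before the front (-x) edge is empty, and under it 60 mm deep. A lip 8 mm high, 4 mm thick, runs along the back (+x) edge; the other edges are plain.
- deck_front (a point): Middle of the deck's front (-x) top edge, at the height of the top face; axes as the deck's.
- plate_1_center (a point): Centre of a loose rigid blue carrier plate, 100 mm (its x) by 50 mm (its y) by 2.5 mm thick, 50 g, flat faces with a pale window and a white patch. Lies on the smooth deck at first (slides with friction about 0.3); stays lying while its centre is over the deck, and follows fingertips pressed on it with about 10 N. May be absent. z up.
- plate_2_center (a point): As plate_1_center, second plate; may be absent.
- plate_3_center (a point): As plate_1_center, third plate; may be absent.
- tray: Pressed stainless tray, fixed, 403 mm (its x) by 363 mm (its y), rim 27 mm high. Origin: centre of its underside at table height, z up. Flat floor 3 mm above the table reaching from -150 to +150 mm in its x and from -135 to +135 mm in its y; the rim walls rise outside that.
- tape_center (a point): Centre (half-way up) of a loose flat-lying roll of brown tape, a disc of 99 mm diameter, 25 mm high, 50 g; slides on the table when pushed. Its hole counts as solid.
- guide_home (a point): Where the tape roll's centre belongs, at table height: 50 mm from the inner faces of rail and end stop. The fixed aluminium guide is L-shaped, 22 mm high, 10 mm thick. x runs along the rail towards the end stop; the rail is on the -y side, from x = -260 to +60 mm, the stop on the +x side, from y = -58 to +58 mm; the +y side and the near (-x) end are open.
- cooling_block: Blue cooling block, loose, 75 (its x) by 105 (its y) by 50 mm high, standing in the far left part of the tray, to be left alone. Origin: centre of its underside.
- lancets: Pink carton, loose, 86 (its x) by 54 by 40 mm high, standing in the far right part of the tray, to be left alone. Origin: centre of its underside.
- cassette_1_center (a point): Centre of a loose white rapid-test cassette, 72 mm (its x) by 24 mm (its y) by 8 mm high, 20 g. Lies flat on the back part of the deck at the start, its long side roughly along the deck's y. z up. All three cassettes are always there; those left over when each plate has one are spare.
- cassette_2_center (a point): As cassette_1_center, second cassette; all are alike.
- cassette_3_center (a point): As cassette_1_center, third cassette; all are alike.
Things that resemble listed ones, but are neither listed nor needed, are in the scene too. What is shaped like the part that bears cassette_2_center but brown is not meant.

How it is judged (in metres and radians):
At the end, for the whole second after the job is handed in: Tape roll's centre within 10 mm of home; every plate flat (0.02 rad) on the tray floor, overlapping nothing, centre within 130 mm (tray x) and 115 mm (tray y) of the tray's middle; on each a cassette within 12 mm of centre and 0.2 rad of its length, flat; block, carton moved under 30 mm; at rest (horizontal distance between tape_center and guide_home below 0.01 m and height (world z) of tape_center below 0.016 m and linear speed of each of tape_roll, plate_1, plate_2, plate_3 below 0.02 m/s and x of plate_1_center in the frame of tray between -0.13 and 0.13 m and y of plate_1_center in the frame of tray between -0.115 and 0.115 m and z of each of plate_1_center, plate_2_center, plate_3_center in the frame of tray below 0.0055 m and (angle between plate_1_center's own z axis and vertical below 0.02 rad or angle between plate_1_center's own z axis and vertical above 3.1216 rad) and x of plate_2_center in the frame of tray between -0.13 and 0.13 m and y of plate_2_center in the frame of tray between -0.115 and 0.115 m and (angle between plate_2_center's own z axis and vertical below 0.02 rad or angle between plate_2_center's own z axis and vertical above 3.1216 rad) and x of plate_3_center in the frame of tray between -0.13 and 0.13 m and y of plate_3_center in the frame of tray between -0.115 and 0.115 m and (angle between plate_3_center's own z axis and vertical below 0.02 rad or angle between plate_3_center's own z axis and vertical above 3.1216 rad) and ((horizontal distance between cassette_1_center and plate_1_center below 0.012 m and z of cassette_1_center in the frame of tray between 0.006 and 0.013 m and angle between cassette_1_center's own z axis and vertical below 0.05 rad and angle between the x axis of cassette_1_center and the x axis of plate_1_center, either way round below 0.2 rad and linear speed of cassette_1 below 0.02 m/s) or (horizontal distance between cassette_2_center and plate_1_center below 0.012 m and z of cassette_2_center in the frame of tray between 0.006 and 0.013 m and angle between cassette_2_center's own z axis and vertical below 0.05 rad and angle between the x axis of cassette_2_center and the x axis of plate_1_center, either way round below 0.2 rad and linear speed of cassette_2 below 0.02 m/s) or (horizontal distance between cassette_3_center and plate_1_center below 0.012 m and z of cassette_3_center in the frame of tray between 0.006 and 0.013 m and angle between cassette_3_center's own z axis and vertical below 0.05 rad and angle between the x axis of cassette_3_center and the x axis of plate_1_center, either way round below 0.2 rad and linear speed of cassette_3 below 0.02 m/s)) and ((horizontal distance between cassette_1_center and plate_2_center below 0.012 m and z of cassette_1_center in the frame of tray between 0.006 and 0.013 m and angle between cassette_1_center's own z axis and vertical below 0.05 rad and angle between the x axis of cassette_1_center and the x axis of plate_2_center, either way round below 0.2 rad and linear speed of cassette_1 below 0.02 m/s) or (horizontal distance between cassette_2_center and plate_2_center below 0.012 m and z of cassette_2_center in the frame of tray between 0.006 and 0.013 m and angle between cassette_2_center's own z axis and vertical below 0.05 rad and angle between the x axis of cassette_2_center and the x axis of plate_2_center, either way round below 0.2 rad and linear speed of cassette_2 below 0.02 m/s) or (horizontal distance between cassette_3_center and plate_2_center below 0.012 m and z of cassette_3_center in the frame of tray between 0.006 and 0.013 m and angle between cassette_3_center's own z axis and vertical below 0.05 rad and angle between the x axis of cassette_3_center and the x axis of plate_2_center, either way round below 0.2 rad and linear speed of cassette_3 below 0.02 m/s)) and ((horizontal distance between cassette_1_center and plate_3_center below 0.012 m and z of cassette_1_center in the frame of tray between 0.006 and 0.013 m and angle between cassette_1_center's own z axis and vertical below 0.05 rad and angle between the x axis of cassette_1_center and the x axis of plate_3_center, either way round below 0.2 rad and linear speed of cassette_1 below 0.02 m/s) or (horizontal distance between cassette_2_center and plate_3_center below 0.012 m and z of cassette_2_center in the frame of tray between 0.006 and 0.013 m and angle between cassette_2_center's own z axis and vertical below 0.05 rad and angle between the x axis of cassette_2_center and the x axis of plate_3_center, either way round below 0.2 rad and linear speed of cassette_2 below 0.02 m/s) or (horizontal distance between cassette_3_center and plate_3_center below 0.012 m and z of cassette_3_center in the frame of tray between 0.006 and 0.013 m and angle between cassette_3_center's own z axis and vertical below 0.05 rad and angle between the x axis of cassette_3_center and the x axis of plate_3_center, either way round below 0.2 rad and linear speed of cassette_3 below 0.02 m/s)) and distance of each of cooling_block, lancets from where it was at the start of the episode below 0.03 m); the robot touches nothing.
It fails at once if the cooling block is knocked over or moved by more than 30 mm (distance of cooling_block from where it was at the start of the episode above 0.03 m or angle between cooling_block's own z axis and vertical above 0.5 rad).
It fails at once if the pink carton is knocked over or moved by more than 30 mm (distance of lancets from where it was at the start of the episode above 0.03 m or angle between lancets's own z axis and vertical above 0.5 rad).
It fails at once if a plate is lifted off the deck where it does not overhang (its centre 7 to 24 mm above its resting height while more than 40 mm inside all four edges) ((x of plate_1_center in the frame of deck between -0.095 and 0.095 m and y of plate_1_center in the frame of deck between -0.115 and 0.115 m and z of plate_1_center in the frame of deck between 0.068 and 0.085 m) or (x of plate_2_center in the frame of deck between -0.095 and 0.095 m and y of plate_2_center in the frame of deck between -0.115 and 0.115 m and z of plate_2_center in the frame of deck between 0.068 and 0.085 m) or (x of plate_3_center in the frame of deck between -0.095 and 0.095 m and y of plate_3_center in the frame of deck between -0.115 and 0.115 m and z of plate_3_center in the frame of deck between 0.068 and 0.085 m)).
Of plate_1, plate_2, plate_3 only 2 to 3 are there at a start; the rules pass over those that are not, and their reading is None.
At some moment in a run one of tape_roll may be knocked a few centimetres aside while the robot is not near it.
It also fails if it takes over 210 s, if anything falls off the work surface, if the arm or the gripper's body presses on something with over 40 N, if the wrist force passes 120 N, or if a joint passes its speed limit or range.

## Robot

A 7-joint arm with a two-finger parallel gripper is mounted at the origin on a cart in front of the work surface, level with it; the furniture and walls round the work are solid. World frame = base frame: x ahead of the robot, y to its left, z up, the work surface at z = 0. Lengths are in mm, angles in degrees, forces in N, time in s.
With the tool pointing down it reaches from about 425 to 950 mm from the base axis. Payload 16.7 kg.
Tool frame: the origin (TCP) lies midway between the tips of the shut fingers; the grasp point (between the pads) lies 19 mm behind it; z points along the fingers, y is the line along which they close (so a half turn about z gives the same grasp; the last joint's range is limited). The gripper opens to 94 mm and grips with 3 to 60 N. Pads are 16 mm wide; open, the fingers measure 119 mm over their backs; the gripper's body (75 mm by 177 mm) begins 78 mm behind the grasp point.
Start: joints at [59.444, 24.414, 4.234, 92.017, -1.954, 63.644, -3.845], TCP at [252.718, -625.866, 205.467] pointing down, gripper open.
Joint ranges: [-163.25, 163.25], [-28.42, 122.38], [-70.27, 78.77], [12.13, 141.07], [-58.53, 238.53], [9.26, 117.41], [-156.51, 156.51]. Speed limits (degrees/s): [108.29, 108.29, 136.94, 136.94, 172.46, 172.46, 172.46].

## Interface

Orientations are given as [roll, pitch, yaw] about the fixed x, y, z axes, in that order (R = Rz(yaw) Ry(pitch) Rx(roll)).
In Python, from plant import ctrl gives the robot as it stands.
- The arm moves only by the tool drive_tool, never from a script. Its argument "increments" is a list of rows, each a list of 5 numbers: the finger opening in mm, from 0 to 94, then the shift along the tool's x, y, z in mm, then the turn about the tool's z in degrees. A call has 1 to 12 rows; each row shifts and turns the commanded pose from where the row before left it, along the tool's axes as they then stand; what a row does not reach is not made up. A row lasts 1/10 s, in which the tool goes at most 50 mm and 8.59 degrees, less where a joint would pass 70% of its speed; a pose out of reach is approached as far as the arm can. A call with a gripper value outside its range is refused whole. The fingers move at their own pace and stop on an object; the grip force is fixed at half the most. Time passes only in rows, so rows that do not move let the fingers close. It gives the time, the measured TCP pose, the force, the opening and the grip force at its end, in the units of the state.
- ctrl.observe(): the state, without advancing time (a new reading comes with each control period).
- ctrl.capture(name): name is "side" or "top"; returns (picture, depth): 384x512x3 uint8, blue, green, red; 384x512 float32, mm along the optical axis (not along the pixel's ray), 0 where there is no reading.
- ctrl.camera_params(name): a dict with "camera_matrix" (3x3 intrinsics, pixels), "world_from_camera" (4x4, takes a point from camera to world coordinates). Camera axes: x right, y up, looking along -z (the intrinsics and any distortion apply to the point x, -y, -z); pixel columns grow to the right and rows downward; lengths in mm; the calibration is good to about 2 mm. A picture is of the moment at which its call begins. camera_params takes no time and is no camera call.
- ctrl.job_done(): hands the job in; it is judged then, once.
Trained networks look in the newest picture that a camera, given by its name, has taken for a name from the list of things; names that differ only in an ending like _2 or _b are one class to them, and where a whole thing is asked for, a point or a joint stands for the part that bears it (a point fixed in the world has none). Each returns a list of dicts, best first, with "score" (0 to 1); they miss things now and then, are a little off and sometimes report something else, mostly with a low value. They report only what shows in the picture. A call takes as long as a camera call. They do not tell look-alikes from the thing itself.
- ctrl.recognise(query, camera): "extent" ([centre column, centre row, width, height] in pixels, round what is visible of it).
- ctrl.outline_of(query, camera): "mask" (384x512 bool, what is visible of it) and "extent" ([centre column, centre row, width, height] in pixels, round what is visible of it).
- ctrl.landmark_of(query, camera): "point" ([column, row] in pixels: a listed point, or the origin of a listed thing).
The state is a dict: "time_s": time; "joints": joint angles; "joint_velocities": joint speeds; "tau": joint torques, N m; "tool_pos": TCP position; "ee_rot": TCP orientation; "wrist_force": force on the tool from outside, world axes, zero at the start; "moment": the same for the moment, N m; "opening": finger opening in mm; "finger_force": force on a finger pad.
Only numpy, scipy, OpenCV 4.12 (cv2) and the standard library are available. Lean on these libraries where they do the work, as an engineer would, in place of code of your own. Each camera call takes 0.05 s, during which the arm holds its last target. There are 200 camera calls.

## Working session

There is one attempt and no reset: what is moved stays moved. The work goes in short steps, Python scripts to look and compute and a tool call to move; the robot and the scene stay as the last step left them, time stands still between calls to the robot, and variables do not carry over. Pictures are saved under pics/ and viewed, at most 14 in all, crops included, and the job is handed in when it is done.

Besides the shell and the picture viewer there is one more tool, called as name([rows], argument=value, ...), one row to a line, values as JSON. drive_tool: Moves the arm, as the interface text tells. Its arguments: {"type":"object","properties":{"increments":{"type":"array","items":{"type":"array","items":{"type":"number"}}}},"required":["increments"]}

```bash
ls; mkdir -p pics
cat > h.py <<'E'
import numpy as np, cv2
from plant import ctrl
def wpt(cam,u,v,d):
    p=ctrl.camera_params(cam);K=np.array(p["camera_matrix"]);T=np.array(p["world_from_camera"])
    r=np.linalg.solve(K,np.array([u,v,1.0]))*d
    return (T@np.array([r[0],-r[1],-r[2],1]))[:3]
def plane(cam,u,v,z):
    a=wpt(cam,u,v,100.);b=wpt(cam,u,v,200.)
    return a+(b-a)*(z-a[2])/(b[2]-a[2])
def cloud(cam,dep):
    p=ctrl.camera_params(cam);K=np.array(p["camera_matrix"]);T=np.array(p["world_from_camera"])
    v,u=np.mgrid[0:dep.shape[0],0:dep.shape[1]]
    r=np.stack([u,v,np.ones_like(u)],-1).astype(float)@np.linalg.inv(K).T*dep[...,None]
    return np.stack([r[...,0],-r[...,1],-r[...,2],np.ones(dep.shape)],-1)@T.T[:,:3]
E
python3 - <<'E'
from h import *
for c in("top","side"):
    im,d=ctrl.capture(c);cv2.imwrite(f"pics/{c}0.png",cv2.resize(im,(768,576)));np.savez(f"{c}0.npz",im=im,d=d)
    p=ctrl.camera_params(c);print(c,p["camera_matrix"],np.round(p["world_from_camera"],3),{k:v for k,v in p.items() if k not in("camera_matrix","world_from_camera")})
s=ctrl.observe();print(s)
E
```

```text
pics
top [[397.76466019   0.         251.51637098]
 [  0.         397.76466019 189.16842795]
 [  0.           0.           1.        ]] [[ 0.000000e+00  9.860000e-01 -1.650000e-01  3.837430e+02]
 [-1.000000e+00 -2.000000e-03 -1.300000e-02 -1.994200e+01]
 [-1.300000e-02  1.650000e-01  9.860000e-01  1.167907e+03]
 [ 0.000000e+00  0.000000e+00  0.000000e+00  1.000000e+00]] {}
side [[486.24752846   0.         251.92749409]
 [  0.         486.24752846 198.24474899]
 [  0.           0.           1.        ]] [[ 1.000000e+00 -1.800000e-02 -5.000000e-03  5.552440e+02]
 [ 7.000000e-03  6.260000e-01 -7.800000e-01 -1.351387e+03]
 [ 1.700000e-02  7.800000e-01  6.260000e-01  1.158904e+03]
 [ 0.000000e+00  0.000000e+00  0.000000e+00  1.000000e+00]] {}
{'time_s': 0.1, 'joints': array([59.44347885, 24.44482282,  4.23163524, 92.0493223 , -1.95408453,
       63.64521753, -3.84538918]), 'joint_velocities': array([ 0.01710818, -0.11034073, -0.07679277, -0.10112598, -0.0283082 ,
       -0.01237595, -0.0305135 ]), 'tau': array([ 9.12370248e-03, -9.37469101e+01,  3.67740937e+00, -4.55048275e+01,
       -4.86180873e-02,  1.67564827e-02,  4.55889244e-05]), 'tool_pos': array([ 252.5756517 , -625.51544661,  204.85447015]), 'ee_rot': array([-1.79932934e+02,  4.41393404e-03,  2.19878265e+01]), 'wrist_force': array([-0.67355636, -0.23689584, -0.23770692]), 'moment': array([-0.03635587,  0.01907754,  0.05649325]), 'finger_force': 0.0, 'opening': 93.96909765681862}
```

View pics/top0.png

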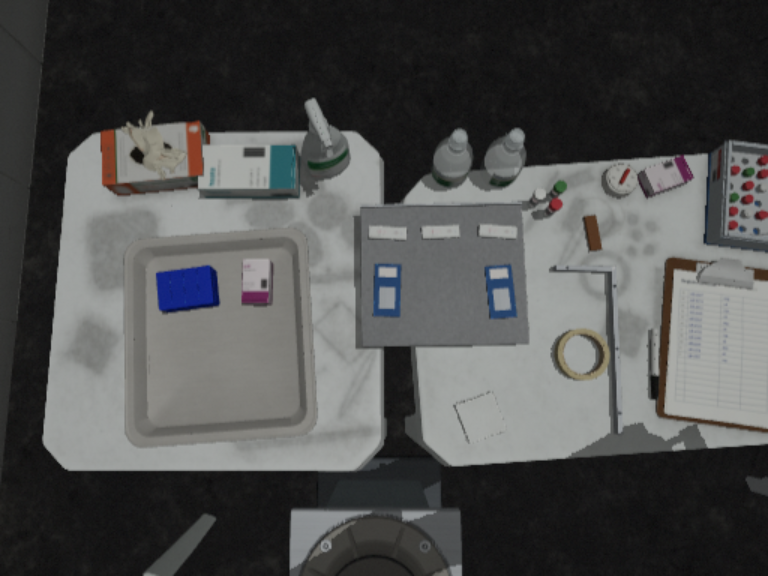

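View pics/side0.png

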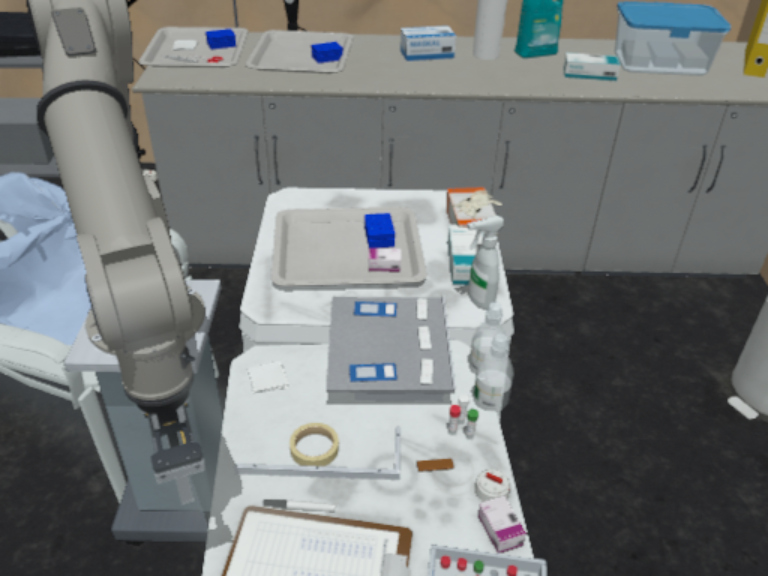

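```bash
cat > meas.py <<'E'
from h import *
import sys
names=sys.argv[1].split(",")
for c in sys.argv[2].split(","):
    im,d=ctrl.capture(c);P=cloud(c,d)
    for n in names:
        for r in ctrl.outline_of(n,c):
            if r["score"]<0.3: continue
            m=cv2.erode(r["mask"].astype(np.uint8),np.ones((2,2)))>0
            m&=d>0
            if m.sum()<8: continue
            q=P[m];z=np.median(q[:,2])
            q2=q[abs(q[:,2]-z)<15][:,:2].astype(np.float32)
            (x,y),(w,h),a=cv2.minAreaRect(q2)
            if w<h: w,h,a=h,w,a+90
            a=(a+90)%180-90
            print(c,n,"%.2f"%r["score"],"px",np.round(r["extent"]),"z %.0f c %.0f %.0f size %.0f %.0f longyaw %.1f"%(z,x,y,w,h,a),"mean",q2.mean(0).round())
E
python3 meas.py plate_1_center,cassette_1_center,tape_center,cooling_block,lancets,tray,deck top,side
python3 - <<'E'
from h import *
for n,z in(("deck_front",60),("guide_home",0),("tray",0),("deck",0),("tape_center",12),("cassette_1_center",64),("plate_1_center",61)):
  for c in("top","side"):
    for r in ctrl.landmark_of(n,c): print(n,c,"%.2f"%r["score"],np.round(r["point"],1),plane(c,*r["point"],z).round(0))
E
```

```text
top plate_1_center 0.75 px [258. 193.  15.  36.] z 63 c 556 -23 size 95 45 longyaw -0.3 mean [555. -24.]
top cassette_1_center 0.57 px [332. 156.  27.  10.] z 69 c 666 -234 size 69 22 longyaw 86.8 mean [ 666. -234.]
top cassette_1_center 0.38 px [298. 184. 111.  96.] z 60 c 587 -130 size 308 268 longyaw -89.1 mean [ 582. -129.]
top tape_center 0.88 px [387. 238.  40.  34.] z 24 c 438 -394 size 96 93 longyaw -89.8 mean [ 436. -396.]
top cooling_block 0.97 px [126. 194.  42.  34.] z 52 c 561 362 size 103 71 longyaw -81.3 mean [560. 359.]
top cooling_block 0.65 px [147. 224. 134. 144.] z 3 c 479 296 size 362 341 longyaw 5.1 mean [457. 304.]
top lancets 0.93 px [170. 187.  22.  29.] z 42 c 578 229 size 85 52 longyaw -0.1 mean [576. 227.]
top tray 0.97 px [147. 224. 131. 146.] z 3 c 465 303 size 387 322 longyaw 3.8 mean [457. 304.]
top tray 0.42 px [393. 232.  47. 113.] z 21 c 464 -454 size 329 109 longyaw 17.7 mean [ 472. -448.]
side plate_1_center 0.67 px [210. 298.  31.  27.] z 18 c 440 -401 size 97 92 longyaw 80.4 mean [ 441. -403.]
side plate_1_center 0.65 px [250. 207.  26.  10.] z 
[... 873 characters left out ...]
 -129.   60.]
deck_front side 0.42 [251.9 206.9] [564. -30.  60.]
tray top 0.61 [145.9 224.9] [473. 307.   0.]
tray side 0.57 [231.  165.2] [476. 310.   0.]
deck top 0.64 [295.6 187. ] [ 585. -135.    0.]
deck side 0.72 [250.7 245.5] [ 562. -163.    0.]
deck side 0.61 [262.  239.6] [ 601. -133.    0.]
tape_center top 0.73 [388.4 239.3] [ 430. -398.   12.]
tape_center side 0.97 [206.4 299.7] [ 432. -410.   12.]
tape_center side 0.57 [228.8 164.8] [467. 296.  12.]
cassette_1_center top 0.71 [329.6 151.3] [ 677. -228.   64.]
cassette_1_center side 0.61 [284.4 245.8] [ 670. -228.   64.]
plate_1_center top 0.76 [260.7 192.8] [558. -31.  61.]
plate_1_center side 0.56 [250.8 205.5] [560. -24.  61.]
```

```bash
cat > seg.py <<'E'
from h import *
def rects(m,P,amin=15):
    n,l,st,ce=cv2.connectedComponentsWithStats(m.astype(np.uint8))
    for i in range(1,n):
        if st[i,4]<amin: continue
        q=P[l==i];q=q[abs(q[:,2]-np.median(q[:,2]))<20]
        (x,y),(w,h),a=cv2.minAreaRect(q[:,:2].astype(np.float32))
        if w<h:w,h,a=h,w,a+90
        a=(a+90)%180-90
        print("  px",ce[i].round(1),"n",st[i,4],"z %.0f"%np.median(q[:,2]),"c %.1f %.1f size %.0f %.0f yaw %.1f mean"%(x,y,w,h,a),q.mean(0).round(1)[:2])
def masks(im):
    b,g,r=[im[...,i].astype(int) for i in range(3)]
    blue=(b-r>40); white=(np.minimum(np.minimum(b,g),r)>150)
    return blue,white
E
python3 - <<'E'
from seg import *
for c in("top","side"):
    f=np.load(f"{c}0.npz");im,d=f["im"],f["d"];P=cloud(c,d)
    blue,white=masks(im)
    on=(P[...,0]>430)&(P[...,0]<740)&(P[...,1]>-310)&(P[...,1]<40)&(d>0)
    dz=on&(P[...,2]>50)&(P[...,2]<75)
    plate=cv2.morphologyEx(((blue)&dz).astype(np.uint8),cv2.MORPH_CLOSE,np.ones((5,5)))
    print(c,"plates");rects(plate>0,P)
    print("white");rects(white&dz,P)
    print("deck");rects((P[...,2]>52)&(P[...,2]<75)&on,P,500)
    t=(P[...,2]>10)&(P[...,2]<30)&(P[...,0]>300)&(P[...,0]<750)&(P[...,1]<-330)&(P[...,1]>-500)&(d>0)
    print("guide/tape");rects(t,P)
    for nm,(x0,x1,y0,y1) in {"bottles":(720,850,-330,-90),"spray":(700,900,20,180),"vials":(600,760,-420,-320)}.items():
        m=(P[...,0]>x0)&(P[...,0]<x1)&(P[...,1]>y0)&(P[...,1]<y1)&(P[...,2]>12)&(d>0)
        q=P[m]; print(nm,q.shape, q.min(0).round(),q.max(0).round() if len(q) else "")
E
```

```text
top plates
  px [257.6 194.3] n 363 z 63 c 557.5 -22.0 size 98 48 yaw -0.2 mean [553.7 -22.2]
  px [333.5 195.1] n 360 z 63 c 554.1 -234.8 size 99 50 yaw 4.4 mean [ 551.  -234.8]
white
  px [258.1 154.5] n 174 z 69 c 667.6 -23.6 size 70 21 yaw 85.9 mean [667.1 -23.8]
  px [293.6 153.9] n 162 z 69 c 668.9 -124.6 size 67 21 yaw -88.2 mean [ 668.4 -124.7]
  px [331.6 153.5] n 164 z 69 c 669.5 -233.3 size 68 21 yaw 86.0 mean [ 669.1 -232.4]
  px [258.  181.1] n 57 z 64 c 590.1 -23.5 size 28 15 yaw -89.7 mean [591.  -23.5]
  px [332.1 182.2] n 66 z 62 c 588.0 -232.7 size 32 16 yaw -82.8 mean [ 587.7 -232.4]
  px [336.5 200.1] n 51 z 63 c 539.5 -242.9 size 34 14 yaw -0.8 mean [ 536.7 -242.9]
deck
  px [295.  182.9] n 10344 z 61 c 588.7 -128.1 size 310 271 yaw -89.1 mean [ 586.8 -127.9]
guide/tape
  px [364.4 142.7] n 17 z 20 c 714.5 -340.8 size 18 6 yaw 62.0 mean [ 714.6 -340.2]
  px [394.9 156.5] n 16 z 11 c 673.1 -432.1 size 21 15 yaw 80.6 mean [ 674.5 -431.2]
  px [405.  220.3] n 692 z 21 c 455.8 -407.1 size 310 118 yaw -0.9 mean [ 485.3 -445.4]
  px [388.2 236.1] n 472 z 24 c 438.9 -39
[... 810 characters left out ...]
02.7]
  px [301.3 250.5] n 17 z 67 c 721.5 -249.8 size 59 5 yaw -89.5 mean [ 722.3 -250. ]
  px [243.4 247.5] n 73 z 61 c 538.7 -236.2 size 37 35 yaw -88.3 mean [ 538.4 -236.2]
  px [258.8 247.1] n 44 z 61 c 588.1 -233.4 size 31 20 yaw -87.9 mean [ 587.6 -232.4]
deck
  px [258.9 230. ] n 5067 z 59 c 587.8 -130.6 size 319 270 yaw -89.1 mean [ 588.3 -145.8]
guide/tape
  px [215.7 304.6] n 1058 z 20 c 455.6 -409.0 size 308 127 yaw -1.3 mean [ 461.4 -432.8]
  px [301.  285.2] n 27 z 20 c 718.5 -353.2 size 19 9 yaw 3.8 mean [ 717.9 -353.5]
bottles (1600, 3) [ 720. -330.   12.] [846. -98. 187.]
spray (1175, 3) [702.  20.  12.] [857. 180. 249.]
vials (352, 3) [ 600. -420.   12.] [ 760. -320.   75.]
```

drive_tool([
  [0,0,0,0,8.5],
  [0,0,0,0,8.5],
  [0,0,0,0,5],
  [0,30,-35,0,0],
  [0,35,-45,0,0],
  [0,35,-45,0,0],
  [0,35,-45,0,0],
  [0,35,-45,0,0],
  [0,35,-45,0,0],
  [0,35,-45,0,0],
  [0,35,-45,0,0],
  [0,35,-40,0,0],
])

```text
time_s: 2.8
tool_pos: [531.5, -275.2, 205.9]
ee_rot: [180.0, -0.0, -0.0]
wrist_force: [0.5, -1.0, -0.6]
opening: 1.8
finger_force: 0.0
```

```bash
cat > go.py <<'E'
# usage: go.py x y z yaw -> shift in tool axes (after turn) needed
import sys;from h import *
s=ctrl.observe();x,y,z,yaw=map(float,sys.argv[1:5])
c=s["ee_rot"][2];t=np.deg2rad(yaw);d=np.array([x,y,z])-s["tool_pos"]
print("tool",s["tool_pos"].round(1),"rot",s["ee_rot"].round(1),"t",round(s["time_s"],1),"F",s["wrist_force"].round(1),"open",round(s["opening"],1),"J",s["joints"].round(0))
print("turn",round((c-yaw+180)%360-180,1),"shift(after turn) x %.1f y %.1f z %.1f"%(d[0]*np.cos(t)+d[1]*np.sin(t),d[0]*np.sin(t)-d[1]*np.cos(t),-d[2]))
E
python3 go.py 580 -235 90 0
python3 - <<'E'
from h import *
f=np.load("top0.npz");P=cloud("top",f["d"])
for z0 in(100,150,180):
  m=(P[...,0]>690)&(P[...,1]>-330)&(P[...,1]<180)&(P[...,2]>z0);q=P[m];
  for y0 in range(-330,180,60):
    s=q[(q[:,1]>=y0)&(q[:,1]<y0+60)]
    if len(s): print(z0,y0,s[:,0].min().round(),s[:,2].max().round())
E
```

```text
tool [ 531.5 -275.2  205.9] rot [180.  -0.  -0.] t 2.8 F [ 0.5 -1.  -0.6] open 1.8 J [ 23.  17.  -2. 102.   1.  61. -69.]
turn -0.0 shift(after turn) x 48.5 y -40.2 z 115.9
100 -330 783.0 122.0
100 -270 774.0 187.0
100 -210 775.0 185.0
100 -150 774.0 186.0
100 30 766.0 250.0
100 90 787.0 252.0
150 -270 793.0 187.0
150 -210 793.0 185.0
150 -150 793.0 186.0
150 30 766.0 250.0
150 90 787.0 252.0
180 -270 797.0 187.0
180 -210 797.0 185.0
180 -150 797.0 186.0
180 30 766.0 250.0
180 90 787.0 252.0
```

drive_tool([
  [0,48,-42,30,0],
  [0,0,0,40,0],
  [0,0,0,40,0],
  [0,0,0,22,0],
  [0,0,0,6,0],
  [0,0,0,3,0],
  [0,0,0,0,0],
  [0,0,0,0,0],
])

```text
time_s: 3.6
tool_pos: [565.5, -247.6, 74.7]
ee_rot: [180.0, -0.1, -0.0]
wrist_force: [-0.4, 0.4, 0.5]
opening: 0.5
finger_force: 0.0
```

drive_tool([
  [0,14,-14,0,0],
  [0,0,0,8,0],
  [0,0,0,3,0],
  [0,0,0,2,0],
  [0,0,0,0,0],
  [0,0,0,0,0],
])

```text
time_s: 4.2
tool_pos: [579.9, -232.7, 62.6]
ee_rot: [-180.0, -0.2, 0.0]
wrist_force: [-6.4, 7.9, 32.9]
opening: 0.7
finger_force: 16.8
```

drive_tool([
  [0,0,0,-0.5,0],
  [0,0,0,0,0],
])

```text
time_s: 4.4
tool_pos: [579.8, -232.7, 62.7]
ee_rot: [-180.0, -0.1, 0.0]
wrist_force: [-4.3, 7.8, 25.8]
opening: 0.6
finger_force: 13.3
```

drive_tool([
  [0,0,0,-0.8,0],
  [0,-6,0,0,0],
  [0,-12,0,0,0],
  [0,-15,0,0,0],
  [0,-15,0,0,0],
  [0,-12,0,0,0],
  [0,0,0,0,0],
])

```text
time_s: 5.1
tool_pos: [518.1, -234.1, 62.7]
ee_rot: [179.9, -0.1, -0.1]
wrist_force: [-6.1, -1.0, 17.9]
opening: 0.4
finger_force: 9.0
```

```bash
cat > pl.py <<'E'
import sys;from seg import *
c=sys.argv[1] if len(sys.argv)>1 else "side"
im,d=ctrl.capture(c);P=cloud(c,d);blue,white=masks(im)
on=(P[...,0]>380)&(P[...,0]<740)&(P[...,1]>-310)&(P[...,1]<40)&(d>0)&(P[...,2]>50)&(P[...,2]<75)
print(c,"plates");rects(cv2.morphologyEx((blue&on).astype(np.uint8),cv2.MORPH_CLOSE,np.ones((5,5)))>0,P)
cv2.imwrite(f"pics/last_{c}.png",cv2.resize(im,(768,576)))
E
python3 pl.py side; python3 pl.py top; python3 go.py 488 -233 90 0
```

```text
side plates
  px [255.8 206.1] n 92 z 60 c 579.9 -26.0 size 63 55 yaw 76.8 mean [578.  -25.8]
  px [227.2 248.6] n 195 z 61 c 492.7 -239.5 size 97 52 yaw 3.7 mean [ 486.6 -242. ]
top plates
  px [257.6 194.3] n 365 z 63 c 557.5 -22.0 size 98 48 yaw -0.4 mean [553.5 -22.3]
  px [331.4 228. ] n 104 z 62 c 471.1 -230.7 size 56 35 yaw 6.0 mean [ 459. -226.]
tool [ 518.3 -234.1   62.7] rot [ 1.8e+02 -0.0e+00 -1.0e-01] t 5.2 F [-6.1 -0.1 20.3] open 0.0 J [ 20.  24.  -3. 113.   2.  43. -74.]
turn -0.1 shift(after turn) x -30.3 y -1.1 z -27.3
```

drive_tool([
  [0,-8,0,0,0],
  [0,-12,0,0,0],
  [0,-8,0,0,0],
  [0,-2,0,0,0],
  [0,0,0,0,0],
  [0,0,0,-15,0],
  [0,0,0,-50,0],
  [0,0,0,-10,0],
  [50,0,0,0,0],
])

```text
time_s: 6.1
tool_pos: [489.6, -234.0, 138.4]
ee_rot: [179.9, -0.2, -0.0]
wrist_force: [-0.4, -0.0, -0.4]
opening: 5.6
finger_force: 0.0
```

```bash
python3 pl.py side; python3 pl.py top; python3 go.py 433 -236 90 4
```

```text
side plates
  px [251.  205.7] n 150 z 61 c 563.2 -24.0 size 90 62 yaw 1.5 mean [560.5 -24.7]
  px [218.4 248.1] n 202 z 61 c 464.0 -238.7 size 97 58 yaw 4.3 mean [ 458.7 -240.3]
top plates
  px [257.6 194.2] n 365 z 63 c 557.8 -22.0 size 98 48 yaw -0.3 mean [553.8 -22.3]
  px [334.4 236.4] n 181 z 63 c 445.7 -237.8 size 61 50 yaw 2.8 mean [ 435.8 -233.5]
tool [ 488.2 -233.3  136. ] rot [-180.    0.   -0.] t 6.2 F [-0.8  0.1 -0.8] open 13.3 J [ 21.  17.  -3. 113.   1.  51. -72.]
turn -4.0 shift(after turn) x -55.3 y -1.2 z 46.0
```

drive_tool([
  [72,-25,0,0,-4],
  [72,-30,-1,0,0],
  [72,0,2,30,0],
  [72,0,0,20,0],
  [72,0,0,18,0],
  [72,0,0,7,0],
  [72,0,0,4,0],
  [72,0,0,0,0],
  [72,0,0,0,0],
])

```text
time_s: 7.1
tool_pos: [434.1, -236.4, 57.9]
ee_rot: [180.0, -0.0, 4.0]
wrist_force: [-0.7, -0.5, 0.9]
opening: 72.1
finger_force: 0.0
```

```bash
python3 pl.py side; python3 go.py 433 -238 57 4
```

```text
side plates
  px [249.1 205.7] n 174 z 61 c 555.9 -23.8 size 100 64 yaw -7.2 mean [554.1 -24.6]
  px [226.1 247.8] n 144 z 61 c 481.2 -234.7 size 66 57 yaw 2.1 mean [ 483. -238.]
  px [205.8 249.2] n 23 z 61 c 418.9 -241.3 size 40 6 yaw -85.1 mean [ 418.7 -245.8]
tool [ 434.2 -236.5   58.1] rot [180.  -0.   4.] t 7.2 F [ 0.1  1.1 -1.1] open 72.2 J [ 24.  19.  -3. 122.   2.  39. -67.]
turn -0.0 shift(after turn) x -1.3 y 1.5 z 1.1
```

Close, then lift.

drive_tool([
  [60,0,0,0.5,0],
  [45,0,0,0,0],
  [40,0,0,0,0],
  [40,0,0,0,0],
  [40,0,0,0,0],
  [40,0,0,0,0],
  [40,0,0,-5,0],
  [40,0,0,-20,0],
  [40,0,0,-40,0],
  [40,0,0,-40,0],
])

```text
time_s: 8.15
tool_pos: [433.1, -236.0, 163.2]
ee_rot: [-180.0, 0.1, 4.0]
wrist_force: [1.0, -0.3, -0.6]
opening: 48.8
finger_force: 29.9
```

```bash
python3 pl.py side; python3 go.py 410 250 160 4
```

```text
side plates
  px [249.1 205.7] n 174 z 61 c 557.4 -22.1 size 100 64 yaw 0.6 mean [554.1 -24.6]
tool [ 436.  -237.3  169.5] rot [179.8  -0.3   4. ] t 8.2 F [ 3.2 -2.4  6.3] open 49.0 J [ 24.  10.  -3. 117.   1.  53. -66.]
turn -0.0 shift(after turn) x 8.1 y -487.9 z 9.5
```

View pics/last_side.png

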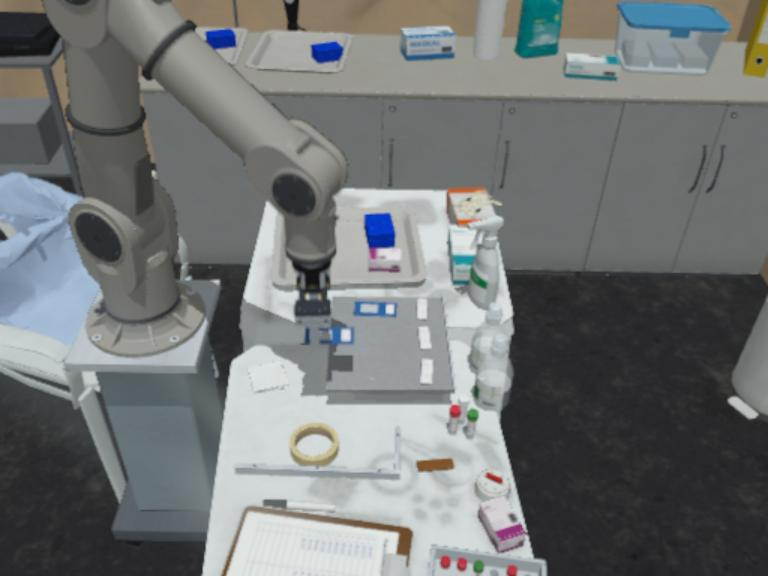

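drive_tool([
  [40,15,-30,0,0],
  [40,20,-44,0,0],
  [40,5,-44,0,0],
  [40,0,-46,0,0],
  [40,0,-46,0,0],
  [40,0,-46,0,0],
  [40,0,-46,0,0],
  [40,0,-46,0,0],
  [40,0,-46,0,0],
  [40,-10,-46,0,0],
  [40,-12,-36,0,0],
  [40,-10,-12,0,0],
])

```text
time_s: 9.4
tool_pos: [406.4, 254.8, 162.2]
ee_rot: [-179.9, -0.0, 4.2]
wrist_force: [1.0, -0.3, -0.8]
opening: 48.5
finger_force: 29.9
```

```bash
python3 go.py 410 250 15 4
```

```text
tool [406.4 254.8 162.2] rot [-179.9   -0.     4.2] t 9.4 F [ 1.  -0.3 -0.8] open 48.5 J [ -16.   11.  -26.  118.    6.   53. -131.]
turn 0.2 shift(after turn) x 3.3 y 5.0 z 147.2
```

drive_tool([
  [40,3,5,30,0],
  [40,0,0,40,0],
  [40,0,0,40,0],
  [40,0,0,28,0],
  [40,0,0,12,0],
  [40,0,0,4,0],
  [40,0,0,2,0],
  [40,0,0,1.5,0],
  [40,0,0,0,0],
  [40,0,0,0,0],
])

```text
time_s: 10.4
tool_pos: [411.7, 246.5, 5.3]
ee_rot: [-180.0, -0.1, 4.0]
wrist_force: [-0.2, -0.2, -0.5]
opening: 48.8
finger_force: 29.9
```

drive_tool([
  [40,0,0,1.4,0],
  [40,0,0,0,0],
  [58,0,0,0,0],
  [62,0,0,0,0],
  [62,0,0,0,0],
  [62,0,0,-10,0],
  [62,0,0,-40,0],
  [62,0,0,-50,0],
  [62,0,0,-50,0],
  [30,0,0,0,0],
])

```text
time_s: 11.4
tool_pos: [413.7, 248.3, 159.7]
ee_rot: [-179.8, -0.5, 4.0]
wrist_force: [-1.0, 0.3, -1.0]
opening: 56.5
finger_force: 0.0
```

```bash
cat > tr.py <<'E'
import sys;from seg import *
for c in sys.argv[1:]:
    im,d=ctrl.capture(c);P=cloud(c,d);blue,white=masks(im)
    on=(P[...,0]>310)&(P[...,0]<660)&(P[...,1]>150)&(P[...,1]<460)&(d>0)&(P[...,2]<60)
    print(c,"blue");rects(cv2.morphologyEx((blue&on).astype(np.uint8),cv2.MORPH_CLOSE,np.ones((5,5)))>0,P)
    print("white");rects(white&on&(P[...,2]>8),P)
    cv2.imwrite(f"pics/last_{c}.png",cv2.resize(im,(768,576)))
E
python3 tr.py top side; python3 go.py 582 -62 120 0
```

```text
top blue
  px [125.2 191.5] n 1023 z 52 c 563.8 363.2 size 106 75 yaw -82.4 mean [564.2 358.7]
  px [164.7 220.8] n 52 z 5 c 482.6 249.5 size 49 17 yaw -82.1 mean [484.1 250.2]
white
  px [169.7 182.1] n 307 z 43 c 590.2 229.8 size 60 50 yaw -0.6 mean [592.4 231.2]
side blue
  px [252.8 153.4] n 418 z 49 c 562.5 357.7 size 117 74 yaw -81.7 mean [563.2 347.3]
  px [221.7 174.1] n 120 z 3 c 440.4 246.4 size 94 68 yaw 4.3 mean [441.  242.1]
white
  px [201.8 143.3] n 75 z 17 c 344.4 443.1 size 69 30 yaw 2.8 mean [343.  446.7]
  px [224.5 143.2] n 68 z 16 c 446.1 447.8 size 82 22 yaw 0.6 mean [441.6 452.4]
  px [239.7 144.1] n 17 z 14 c 507.1 434.6 size 53 18 yaw -83.8 mean [505.8 451.1]
  px [272.6 148.8] n 71 z 22 c 643.3 387.2 size 142 35 yaw -87.2 mean [650.1 408.2]
  px [256.8 171.6] n 212 z 39 c 577.2 223.8 size 84 70 yaw 1.1 mean [582.5 217.5]
tool [411.8 246.5 154.8] rot [-179.9   -0.2    4. ] t 11.5 F [ 0.2 -0.6 -1. ] open 49.4 J [ -15.   11.  -26.  118.    6.   52. -131.]
turn 4.0 shift(after turn) x 170.2 y 308.5 z 34.8
```

drive_tool([
  [0,0,0,0,4],
  [0,20,30,0,0],
  [0,25,38,0,0],
  [0,25,40,0,0],
  [0,25,40,0,0],
  [0,25,40,0,0],
  [0,25,40,0,0],
  [0,25,40,0,0],
  [0,0,0,40,0],
  [0,0,0,35,0],
  [0,0,0,8,0],
  [0,0,0,0,0],
])

```text
time_s: 12.7
tool_pos: [579.7, -21.4, 68.6]
ee_rot: [-180.0, 0.2, 0.0]
wrist_force: [0.9, 0.5, 0.4]
opening: 0.8
finger_force: 0.0
```

```bash
python3 go.py 582 -22 61.5 0
```

```text
tool [579.7 -21.4  68.6] rot [-180.     0.2    0. ] t 12.7 F [0.9 0.5 0.4] open 0.8 J [   6.   25.  -13.  110.    8.   46. -101.]
turn 0.0 shift(after turn) x 2.3 y 0.6 z 7.1
```

drive_tool([
  [0,2,0,4,0],
  [0,0,0,2,0],
  [0,0,0,1,0],
  [0,0,0,0,0],
  [0,0,0,0,0],
])

```text
time_s: 13.2
tool_pos: [583.3, -21.7, 63.6]
ee_rot: [-180.0, -0.0, -0.0]
wrist_force: [-0.7, 0.5, 0.7]
opening: 0.4
finger_force: 0.0
```

drive_tool([
  [0,0,0,1.6,0],
  [0,0,0,0,0],
  [0,0,0,0,0],
])

```text
time_s: 13.5
tool_pos: [583.5, -21.7, 62.7]
ee_rot: [180.0, -0.1, -0.0]
wrist_force: [-6.3, -0.1, 18.3]
opening: 0.5
finger_force: 9.0
```

drive_tool([
  [0,-6,2.5,0,0],
  [0,-12,5,0,0],
  [0,-13,5.5,0,0],
  [0,-13,5.5,0,0],
  [0,-13,5.5,0,0],
  [0,-13,5.5,0,0],
  [0,-12,5,0,0],
  [0,-8,3,0,0],
  [0,0,0,0,0],
  [0,0,0,-15,0],
  [0,0,0,-50,0],
  [60,0,0,0,0],
])

```text
time_s: 14.7
tool_pos: [496.0, -59.3, 131.4]
ee_rot: [180.0, -0.4, -0.0]
wrist_force: [0.5, -0.7, 0.2]
opening: 5.6
finger_force: 0.0
```

```bash
python3 pl.py side; python3 pl.py top; python3 go.py 434 -60 57 0
```

```text
side plates
  px [223.8 211.3] n 171 z 61 c 469.5 -59.7 size 101 60 yaw -7.5 mean [466.3 -58. ]
top plates
tool [493.9 -59.4 127.6] rot [180.   -0.2  -0. ] t 14.8 F [-0.3 -0.9  0.2] open 12.9 J [ 12.  14. -15. 118.   5.  48. -95.]
turn -0.0 shift(after turn) x -59.9 y 0.6 z 70.6
```

Run:
```python
from seg import *
im,d=ctrl.capture("side");P=cloud("side",d);blue,_=masks(im)
m=blue&(P[...,0]>380)&(P[...,0]<560)&(P[...,1]>-120)&(P[...,1]<0)&(P[...,2]>50)&(P[...,2]<75)
cv2.imwrite("pics/cropA.png",cv2.resize(im[180:250,180:290],None,fx=7,fy=7,interpolation=cv2.INTER_CUBIC))
uv=np.argwhere(m)[:,::-1]
q=np.array([plane("side",u,v,62.5) for u,v in uv])[:,:2].astype(np.float32)
print(cv2.minAreaRect(q),q.mean(0))
for lo in range(410,520,15):
    s=q[(q[:,0]>=lo)&(q[:,0]<lo+15)]
    if len(s): print(lo,s[:,1].min(),s[:,1].max())
```

```text
((469.29888916015625, -59.043212890625), (49.675960540771484, 101.04532623291016), 78.11331939697266) [465.483   -60.10269]
410 -70.48061 -32.362843
425 -75.510765 -26.63859
440 -80.23844 -31.481985
455 -80.05212 -31.38406
470 -84.945984 -36.304817
485 -89.54126 -41.30116
500 -89.356705 -41.107212
515 -73.167564 -46.178814
```

View pics/cropA.png

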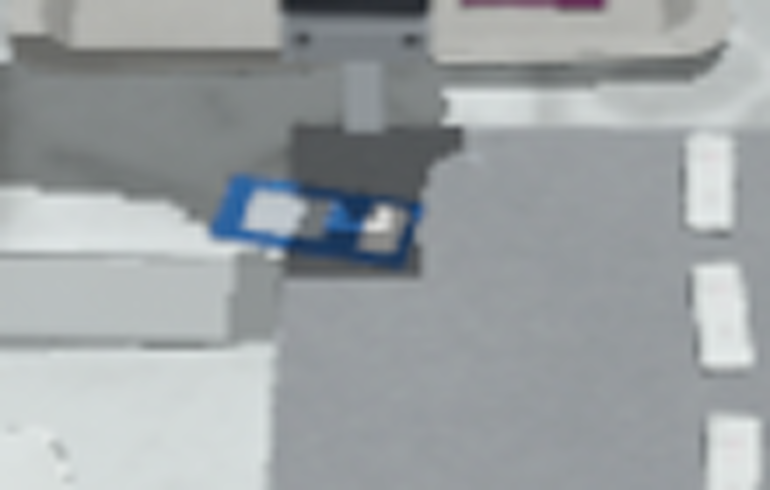

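drive_tool([
  [74,0,0,0,6],
  [74,0,0,0,6],
  [74,-20,0,0,0],
  [74,-30,0,0,0],
])

```text
time_s: 15.25
tool_pos: [443.7, -48.6, 125.2]
ee_rot: [-180.0, 0.1, -12.0]
wrist_force: [-0.4, 0.6, -0.3]
opening: 49.0
finger_force: 0.0
```

```bash
python3 go.py 431 -51 57.5 -12
```

```text
tool [443.7 -48.6 125.2] rot [-1.8e+02  1.0e-01 -1.2e+01] t 15.2 F [-0.4  0.6 -0.3] open 49.0 J [  11.   10.  -14.  124.    3.   47. -107.]
turn -0.0 shift(after turn) x -11.9 y 5.0 z 67.7
```

drive_tool([
  [74,-12,5,0,0],
  [74,0,0,0,0],
  [74,0,0,25,0],
  [74,0,0,25,0],
  [74,0,0,12,0],
  [74,0,0,4,0],
  [74,0,0,0,0],
  [74,0,0,0,0],
])

```text
time_s: 16.05
tool_pos: [432.1, -51.2, 61.1]
ee_rot: [-180.0, -0.0, -12.0]
wrist_force: [-0.5, -0.4, -0.0]
opening: 74.0
finger_force: 0.0
```

```bash
python3 go.py 431 -51 57.5 -12;python3 pl.py side
```

```text
tool [432.1 -51.2  61.1] rot [-180.   -0.  -12.] t 16.1 F [-0.5 -0.4 -0. ] open 74.0 J [  10.   15.  -13.  129.    5.   37. -109.]
turn -0.0 shift(after turn) x -1.1 y -0.0 z 3.6
side plates
  px [227.9 211.3] n 155 z 61 c 472.1 -55.8 size 96 55 yaw -13.4 mean [480.3 -57.9]
```

drive_tool([
  [74,0,0,3.5,0],
  [60,0,0,0,0],
  [40,0,0,0,0],
  [40,0,0,0,0],
  [40,0,0,0,0],
  [40,0,0,0,0],
  [40,0,0,-5,0],
  [40,0,0,-20,0],
  [40,0,0,-40,0],
  [40,0,0,-40,0],
])

```text
time_s: 17.1
tool_pos: [430.7, -51.0, 163.3]
ee_rot: [-180.0, 0.1, -12.0]
wrist_force: [0.4, 0.9, -0.7]
opening: 48.7
finger_force: 29.9
```

```bash
python3 go.py 405 358 160 4;python3 - <<'E'
from h import *
im,d=ctrl.capture("side");cv2.imwrite("pics/heldA.png",cv2.resize(im[120:250,160:300],None,fx=5,fy=5))
E
```

```text
tool [430.7 -51.  163.3] rot [-1.8e+02  1.0e-01 -1.2e+01] t 17.1 F [ 0.4  0.9 -0.7] open 48.7 J [  12.    5.  -14.  123.    2.   52. -105.]
turn -16.0 shift(after turn) x 2.9 y -409.8 z 3.3
```

View pics/heldA.png

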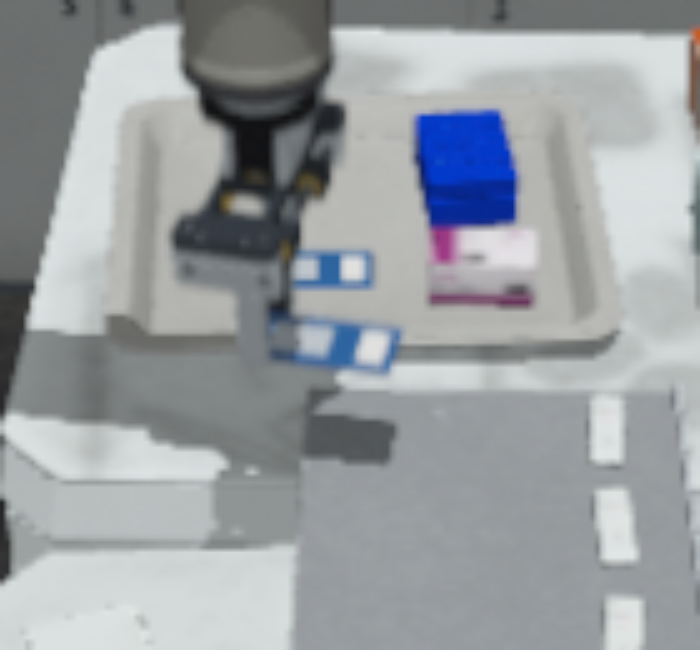

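drive_tool([
  [40,20,-10,0,-8],
  [40,10,-30,0,-8],
  [40,0,-42,0,0],
  [40,0,-44,0,0],
  [40,0,-44,0,0],
  [40,0,-44,0,0],
  [40,0,-44,0,0],
  [40,0,-44,0,0],
  [40,0,-44,0,0],
  [40,-10,-36,0,0],
  [40,-12,-24,0,0],
])

```text
time_s: 18.25
tool_pos: [416.8, 349.9, 162.2]
ee_rot: [-179.9, 0.0, 4.1]
wrist_force: [0.4, -0.2, -1.0]
opening: 49.1
finger_force: 29.9
```

```bash
python3 go.py 402 355 4 4
```

```text
tool [416.8 349.9 162.2] rot [-179.9    0.     4.1] t 18.2 F [ 0.4 -0.2 -1. ] open 49.1 J [ -22.   17.  -29.  110.   10.   55. -142.]
turn 0.1 shift(after turn) x -14.4 y -6.1 z 158.2
```

drive_tool([
  [40,-14,-4,30,0],
  [40,0,0,40,0],
  [40,0,0,40,0],
  [40,0,0,28,0],
  [40,0,0,12,0],
  [40,0,0,5,0],
  [40,0,0,2,0],
  [40,0,0,0,0],
  [40,0,0,0,0],
])

```text
time_s: 19.15
tool_pos: [404.2, 350.7, 6.2]
ee_rot: [-179.9, -0.1, 4.0]
wrist_force: [-0.4, 0.6, -0.1]
opening: 48.9
finger_force: 29.9
```

```bash
python3 go.py 402 355 4 4
```

```text
tool [404.2 350.7   6.2] rot [-1.799e+02 -1.000e-01  4.000e+00] t 19.1 F [-0.4  0.6 -0.1] open 48.9 J [ -28.   29.  -25.  117.   19.   38. -151.]
turn -0.0 shift(after turn) x -1.9 y -4.4 z 2.2
```

drive_tool([
  [40,0,0,2,0],
  [40,0,0,0,0],
  [58,0,0,0,0],
  [62,0,0,0,0],
  [62,0,0,0,0],
  [62,0,0,-10,0],
  [62,0,0,-40,0],
  [62,0,0,-50,0],
  [62,0,0,-50,0],
  [62,35,15,0,0],
  [62,35,35,0,0],
  [62,35,35,0,0],
])

```text
time_s: 20.35
tool_pos: [515.3, 272.2, 154.6]
ee_rot: [-180.0, -0.1, 4.1]
wrist_force: [0.7, 0.9, -0.1]
opening: 62.0
finger_force: 0.0
```

```bash
python3 tr.py side; python3 go.py 669 -24 110 86
```

```text
side blue
  px [252.8 153.4] n 420 z 49 c 562.4 357.1 size 119 75 yaw -82.9 mean [563.7 347.4]
  px [222.  158.9] n 123 z 2 c 441.9 354.0 size 96 58 yaw 5.6 mean [435.8 351.1]
  px [220.1 173.7] n 163 z 3 c 440.0 249.0 size 94 66 yaw 4.4 mean [434.1 244.7]
white
  px [210.4 143.3] n 149 z 16 c 387.9 443.6 size 155 33 yaw -0.2 mean [380.4 449. ]
  px [273.  149.4] n 62 z 22 c 654.6 388.9 size 143 23 yaw -80.6 mean [651.4 401.6]
  px [257.2 171.7] n 207 z 38 c 577.4 223.9 size 83 61 yaw -1.1 mean [584.  217.1]
tool [521.6 264.7 153.9] rot [179.9  -0.2   3.6] t 20.4 F [ 5.4 -8.8 -0.6] open 62.1 J [ -13.   21.  -26.  106.   11.   56. -129.]
turn -82.4 shift(after turn) x -277.7 y 167.2 z 43.9
```

drive_tool([
  [50,0,0,-20,-8],
  [50,0,0,0,-8],
  [50,0,0,0,-8],
  [50,0,0,0,-8.4],
  [50,0,0,0,-8.4],
  [50,0,0,0,-8.4],
  [50,0,0,0,-8.4],
  [50,0,0,0,-8.4],
  [50,0,0,0,-8.4],
  [50,0,0,0,-8],
])

```text
time_s: 21.4
tool_pos: [514.0, 272.7, 173.8]
ee_rot: [180.0, -0.0, 86.7]
wrist_force: [0.0, -0.2, 0.2]
opening: 49.9
finger_force: 0.0
```

```bash
python3 pl.py top >/dev/null
python3 - <<'E'
from seg import *
im,d=ctrl.capture("top");P=cloud("top",d);_,w=masks(im)
rects(w&(P[...,0]>630)&(P[...,0]<710)&(P[...,1]>-300)&(P[...,1]<30)&(P[...,2]>60)&(P[...,2]<80),P)
E
python3 go.py 668 -24 110 86
```

```text
px [258.  154.6] n 181 z 69 c 666.8 -23.7 size 70 22 yaw 85.9 mean [666.7 -23.7]
  px [293.5 154. ] n 177 z 69 c 668.5 -124.5 size 67 22 yaw -87.9 mean [ 668.  -124.3]
  px [331.9 153.7] n 180 z 69 c 668.7 -233.4 size 69 22 yaw 84.0 mean [ 668.7 -233.1]
tool [514.1 272.6 173.6] rot [-180.    -0.    86.5] t 21.5 F [0.1 0.7 0.7] open 50.0 J [ -1.  23. -42. 104.  17.  60. -53.]
turn 0.5 shift(after turn) x -285.1 y 174.2 z 63.6
```

drive_tool([
  [50,-30,0,0,0.5],
  [50,-45,0,0,0],
  [50,-45,0,0,0],
  [50,-45,0,0,0],
  [50,-45,0,0,0],
  [50,-45,0,0,0],
  [50,-30,20,0,0],
  [50,0,40,0,0],
  [50,0,40,0,0],
  [50,0,40,0,0],
  [50,0,32,30,0],
  [50,0,0,30,0],
])

```text
time_s: 22.7
tool_pos: [669.1, -24.0, 112.5]
ee_rot: [179.9, -0.1, 85.5]
wrist_force: [-1.6, 0.1, -0.5]
opening: 50.2
finger_force: 0.0
```

```bash
python3 go.py 668 -24 62 86
```

```text
tool [669.1 -24.  112.5] rot [ 1.799e+02 -1.000e-01  8.550e+01] t 22.7 F [-1.6  0.1 -0.5] open 50.2 J [ 20.  33. -33.  96.  20.  58. -24.]
turn -0.5 shift(after turn) x -0.1 y -1.1 z 50.5
```

drive_tool([
  [50,0,-1,20,0],
  [50,0,0,20,0],
  [50,0,0,8,0],
  [50,0,0,2,0],
  [50,0,0,0,0],
  [20,0,0,0,0],
  [15,0,0,0,0],
  [15,0,0,0,0],
  [15,0,0,0,0],
  [15,0,0,0,0],
])

```text
time_s: 23.7
tool_pos: [664.8, -23.9, 63.5]
ee_rot: [180.0, 0.0, 85.9]
wrist_force: [-1.0, -0.8, 5.8]
opening: 23.7
finger_force: 30.0
```

drive_tool([
  [15,0,0,-10,0],
  [15,0,0,-40,0],
  [15,0,0,-45,0],
  [15,0,-30,-15,0],
  [15,0,-45,0,0],
  [15,0,-45,0,0],
  [15,20,-35,0,0],
  [15,45,0,0,0],
  [15,45,0,0,0],
  [15,45,0,0,0],
  [15,45,0,0,0],
  [15,45,0,0,0],
])

```text
time_s: 24.9
tool_pos: [527.5, 233.4, 173.8]
ee_rot: [180.0, -0.0, 85.9]
wrist_force: [0.9, -1.5, -0.6]
opening: 23.6
finger_force: 30.0
```

drive_tool([
  [15,20,0,0,-8],
  [15,0,0,0,-8.4],
  [15,0,0,0,-8.4],
  [15,0,0,0,-8.4],
  [15,0,0,0,-8.4],
  [15,0,0,0,-8.4],
  [15,0,0,0,-8.4],
  [15,0,0,0,-8.4],
  [15,0,0,0,-8.4],
  [15,0,0,0,-8.4],
  [15,0,0,0,-8.4],
  [15,0,0,0,-6],
])

```text
time_s: 26.1
tool_pos: [529.0, 251.5, 173.6]
ee_rot: [-180.0, 0.0, -175.8]
wrist_force: [-0.2, 0.6, -0.6]
opening: 23.4
finger_force: 30.0
```

```bash
python3 go.py 441 248 8 -176
python3 - <<'E'
from seg import *
# refined plate poses in the tray: pixels on plane z=5.5, side and top
for c in("side","top"):
    im,d=ctrl.capture(c);blue,w=masks(im);m=cv2.morphologyEx(blue.astype(np.uint8),cv2.MORPH_CLOSE,np.ones((5,5)))
    n,l,st,ce=cv2.connectedComponentsWithStats(m)
    for i in range(1,n):
        if st[i,4]<60: continue
        uv=np.argwhere(l==i)[:,::-1]
        q=np.array([plane(c,u,v,5.5) for u,v in uv])[:,:2].astype(np.float32)
        if 330<q[:,0].mean()<520 and 150<q[:,1].mean()<450: print(c,ce[i].round(),cv2.minAreaRect(q),q.mean(0))
    cv2.imwrite(f"pics/last_{c}.png",cv2.resize(im,(768,576)))
E
```

```text
tool [529.  251.5 173.6] rot [-180.     0.  -175.8] t 26.1 F [-0.2  0.6 -0.6] open 23.4 J [ 16.  31. -64. 103.  30.  66.  37.]
turn 0.2 shift(after turn) x 88.0 y 2.7 z 165.6Traceback (most recent call last):
  File "<stdin>", line 9, in <module>
  File "h.py", line 8, in plane
    a=wpt(cam,u,v,100.);b=wpt(cam,u,v,200.)
                          ~~~^^^^^^^^^^^^^^
  File "h.py", line 4, in wpt
    p=ctrl.camera_params(cam);K=np.array(p["camera_matrix"]);T=np.array(p["world_from_camera"])
ValueError: time passes only in moves, steps and waits
```

drive_tool([
  [15,30,1,0,0],
  [15,30,1,0,0],
  [15,28,1,20,0],
  [15,0,0,20,0],
  [15,0,0,0,0],
])

```text
time_s: 26.65
tool_pos: [440.0, 247.6, 132.0]
ee_rot: [-179.9, -0.1, -176.2]
wrist_force: [-0.1, -0.7, -0.4]
opening: 23.6
finger_force: 30.0
```

```bash
cat > fine.py <<'E'
from seg import *
import sys
PR={c:ctrl.camera_params(c) for c in("side","top")}
def planes(c,uv,z):
    K=np.array(PR[c]["camera_matrix"]);T=np.array(PR[c]["world_from_camera"])
    r=np.c_[uv,np.ones(len(uv))]@np.linalg.inv(K).T*[1,-1,-1]@T[:3,:3].T
    return (T[:3,3]+r*((z-T[2,3])/r[:,2])[:,None])[:,:2].astype(np.float32)
for c in("side","top"):
    im,d=ctrl.capture(c);blue,w=masks(im);m=cv2.morphologyEx(blue.astype(np.uint8),cv2.MORPH_CLOSE,np.ones((5,5)))
    for nm,mm,z in(("blue",m,5.5),("white",w.astype(np.uint8),13.5)):
      n,l,st,ce=cv2.connectedComponentsWithStats(mm)
      for i in range(1,n):
        if st[i,4]<15: continue
        q=planes(c,np.argwhere(l==i)[:,::-1].astype(float),z)
        if 330<q[:,0].mean()<515 and 170<q[:,1].mean()<440:
            (x,y),s,a=cv2.minAreaRect(q); print(c,nm,ce[i].round(),"c %.1f %.1f size %.0f %.0f a %.1f"%(x,y,*s,a),"n",st[i,4])
    cv2.imwrite(f"pics/last_{c}.png",cv2.resize(im,(768,576)))
E
python3 fine.py; python3 go.py 441 248 8 -176
```

```text
side blue [222. 159.] c 442.4 347.0 size 97 45 a 1.9 n 125
side blue [221. 175.] c 439.9 242.6 size 93 48 a 2.2 n 101
side white [231. 173.] c 476.7 236.2 size 12 28 a 2.3 n 18
tool [441.4 248.9 133.7] rot [ 180.     0.  -176.2] t 26.8 F [-0.1  0.4  0.1] open 23.7 J [ 16.  26. -65. 115.  28.  57.  31.]
turn -0.2 shift(after turn) x 0.4 y -0.9 z 125.7
```

drive_tool([
  [15,0,0,30,0],
  [15,0,0,40,0],
  [15,0,0,30,0],
  [15,0,0,14,0],
  [15,0,0,6,0],
  [15,0,0,0,0],
  [15,0,0,0,0],
])

```text
time_s: 27.45
tool_pos: [441.8, 249.2, 14.3]
ee_rot: [180.0, 0.1, -176.1]
wrist_force: [0.1, -0.1, -0.7]
opening: 23.6
finger_force: 30.0
```

```bash
python3 go.py 441 247.5 9 -176
```

```text
tool [441.8 249.2  14.3] rot [ 1.800e+02  1.000e-01 -1.761e+02] t 27.4 F [ 0.1 -0.1 -0.7] open 23.6 J [  7.  35. -55. 119.  41.  46.  21.]
turn -0.1 shift(after turn) x 0.9 y -1.7 z 5.3
```

drive_tool([
  [15,1,-1.5,4,0],
  [15,0,0,1,0],
  [15,0,0,0,0],
  [15,0,0,0,0],
])

```text
time_s: 27.85
tool_pos: [440.2, 247.1, 8.2]
ee_rot: [180.0, 0.0, -176.1]
wrist_force: [0.7, -0.1, 0.1]
opening: 23.5
finger_force: 30.0
```

drive_tool([
  [15,0,0,1,0],
  [15,0,0,0,0],
])

```text
time_s: 28.05
tool_pos: [440.3, 247.2, 7.8]
ee_rot: [-180.0, 0.0, -176.1]
wrist_force: [-4.1, -3.9, 19.7]
opening: 23.3
finger_force: 30.0
```

Contact. Release and go up.

drive_tool([
  [15,0,0,-0.8,0],
  [32,0,0,0,0],
  [36,0,0,0,0],
  [36,0,0,0,0],
  [36,0,0,-8,0],
  [36,0,0,-40,0],
  [36,0,0,-50,0],
  [36,0,0,-50,0],
  [45,-30,30,-20,0],
  [45,-35,35,0,0],
])

```text
time_s: 29.05
tool_pos: [503.5, 315.7, 180.5]
ee_rot: [180.0, 0.4, -176.4]
wrist_force: [1.0, -0.3, 0.7]
opening: 44.5
finger_force: 0.0
```

drive_tool([
  [50,0,0,0,8.4],
  [50,0,0,0,8.4],
  [50,0,0,0,8.4],
  [50,0,0,0,8.4],
  [50,0,0,0,8.4],
  [50,0,0,0,8.4],
  [50,0,0,0,8.4],
  [50,0,0,0,8.4],
  [50,0,0,0,8.4],
  [50,0,0,0,8.4],
  [50,0,0,0,8],
])

```text
time_s: 30.15
tool_pos: [500.2, 316.5, 176.4]
ee_rot: [-180.0, -0.0, 91.6]
wrist_force: [-0.8, -0.4, 0.7]
opening: 49.8
finger_force: 0.0
```

```bash
python3 fine.py; python3 go.py 668 -124.5 110 92
python3 - <<'E'
import cv2
im=cv2.imread("pics/last_side.png");cv2.imwrite("pics/tray1.png",cv2.resize(im[190:310,260:440],(800,533),interpolation=cv2.INTER_CUBIC))
E
```

```text
side blue [223. 159.] c 442.4 347.0 size 97 45 a 1.9 n 136
side blue [220. 175.] c 439.6 242.8 size 94 48 a 1.8 n 79
top blue [167. 228.] c 452.8 248.3 size 74 47 a 1.9 n 158
top white [165. 230.] c 452.0 246.3 size 60 29 a 2.2 n 158
tool [500.3 316.6 176.4] rot [180.   -0.   91.8] t 30.2 F [ 0.1 -0.6 -0.6] open 49.8 J [ -6.  23. -42. 103.  18.  61. -52.]
turn -0.2 shift(after turn) x -446.7 y 152.2 z 66.4
```

View pics/tray1.png

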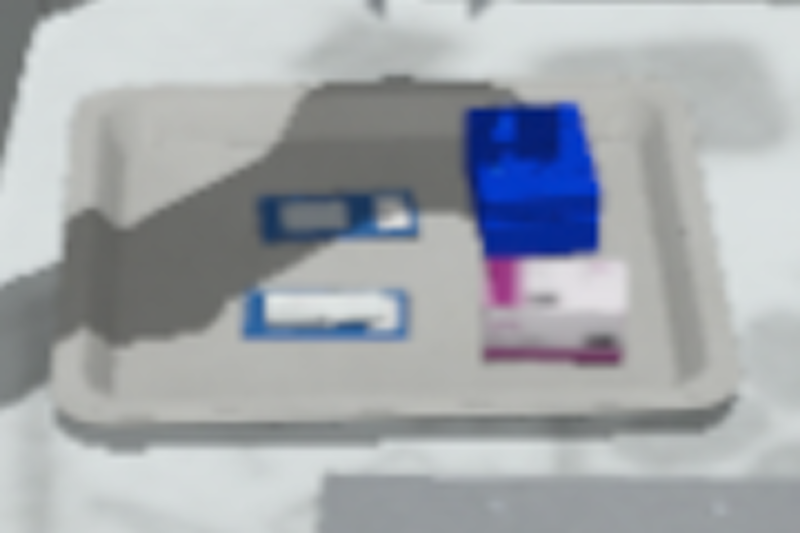

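drive_tool([
  [50,-35,0,0,0],
  [50,-46,0,0,0],
  [50,-46,0,0,0],
  [50,-46,0,0,0],
  [50,-46,0,0,0],
  [50,-46,0,0,0],
  [50,-46,0,0,0],
  [50,-46,10,0,0],
  [50,-46,15,0,0],
  [50,-44,20,0,0],
  [50,0,45,0,0],
  [50,0,45,0,0],
])

```text
time_s: 31.45
tool_pos: [651.1, -128.4, 176.1]
ee_rot: [-180.0, 0.0, 92.0]
wrist_force: [0.6, 0.3, 1.0]
opening: 50.2
finger_force: 0.0
```

drive_tool([
  [50,0,17,20,0],
  [50,0,0,40,0],
  [50,0,0,10,0],
  [50,0,0,0,0],
])

```text
time_s: 31.85
tool_pos: [665.8, -125.2, 104.5]
ee_rot: [-179.8, -0.1, 92.0]
wrist_force: [-0.5, 0.1, 0.2]
opening: 50.2
finger_force: 0.0
```

```bash
python3 go.py 668 -124.5 62 92
```

```text
tool [ 665.8 -125.2  104.5] rot [-1.798e+02 -1.000e-01  9.200e+01] t 31.9 F [-0.5  0.1  0.2] open 50.2 J [ 26.  33. -30.  95.  19.  57.  -8.]
turn 0.0 shift(after turn) x 0.6 y 2.2 z 42.5
```

drive_tool([
  [50,0.5,2,20,0],
  [50,0,0,16,0],
  [50,0,0,5,0],
  [50,0,0,1,0],
  [50,0,0,0,0],
  [20,0,0,0,0],
  [15,0,0,0,0],
  [15,0,0,0,0],
  [15,0,0,0,0],
  [15,0,0,0,0],
])

```text
time_s: 32.85
tool_pos: [669.2, -124.8, 64.0]
ee_rot: [180.0, 0.0, 91.9]
wrist_force: [-0.3, -1.1, 3.6]
opening: 23.3
finger_force: 30.0
```

drive_tool([
  [15,0,0,-10,0],
  [15,0,0,-40,0],
  [15,0,0,-45,0],
  [15,0,-30,-15,0],
  [15,0,-45,0,0],
  [15,0,-45,0,0],
  [15,20,-40,0,0],
  [15,45,0,0,0],
  [15,45,0,0,0],
  [15,45,0,0,0],
  [15,45,0,0,0],
  [15,45,0,0,0],
])

```text
time_s: 34.05
tool_pos: [500.9, 116.5, 174.7]
ee_rot: [179.9, 0.0, 91.9]
wrist_force: [1.9, -0.7, 1.3]
opening: 23.6
finger_force: 30.0
```

drive_tool([
  [15,45,0,0,0],
  [15,45,0,0,0],
  [15,45,0,0,0],
  [15,40,0,0,0],
  [15,20,0,0,-8.4],
  [15,0,0,0,-8.4],
  [15,0,0,0,-8.4],
  [15,0,0,0,-8.4],
  [15,0,0,0,-8.4],
  [15,0,0,0,-8.4],
  [15,0,0,0,-8.4],
  [15,0,0,0,-8.4],
])

```text
time_s: 35.25
tool_pos: [494.8, 309.6, 174.6]
ee_rot: [180.0, 0.0, 159.4]
wrist_force: [-0.1, -0.6, -0.6]
opening: 23.5
finger_force: 30.0
```

drive_tool([
  [15,0,0,0,-8.4],
  [15,0,0,0,-8.4],
  [15,0,0,0,-8],
  [15,0,0,0,0],
])

```text
time_s: 35.65
tool_pos: [494.8, 309.5, 174.2]
ee_rot: [180.0, -0.0, -176.0]
wrist_force: [-0.4, -0.5, 0.7]
opening: 23.2
finger_force: 30.0
```

```bash
python3 go.py 442 353 9 -176
```

```text
tool [494.8 309.5 174.2] rot [ 180.   -0. -176.] t 35.6 F [-0.4 -0.5  0.7] open 23.2 J [  9.  30. -63. 103.  30.  65.  30.]
turn 0.0 shift(after turn) x 49.7 y 47.1 z 165.2
```

drive_tool([
  [15,25,23.5,0,0],
  [15,24.5,23.5,0,0],
  [15,0,0,40,0],
  [15,0,0,45,0],
  [15,0,0,40,0],
  [15,0,0,20,0],
  [15,0,0,12,0],
  [15,0,0,3,0],
  [15,0,0,0,0],
  [15,0,0,0,0],
])

```text
time_s: 36.65
tool_pos: [442.8, 353.7, 15.1]
ee_rot: [180.0, 0.1, -176.2]
wrist_force: [-0.1, 0.4, -0.3]
opening: 23.3
finger_force: 30.0
```

```bash
python3 go.py 442 353 9 -176
```

```text
tool [442.8 353.7  15.1] rot [ 1.800e+02  1.000e-01 -1.762e+02] t 36.6 F [-0.1  0.4 -0.3] open 23.3 J [ -4.  39. -54. 112.  42.  51.  14.]
turn -0.2 shift(after turn) x 0.8 y -0.6 z 6.1
```

drive_tool([
  [15,0.5,-0.5,4,0],
  [15,0,0,2,0],
  [15,0,0,1,0],
  [15,0,0,0,0],
  [15,0,0,0,0],
])

```text
time_s: 37.15
tool_pos: [442.2, 352.8, 7.7]
ee_rot: [-180.0, 0.1, -176.1]
wrist_force: [-1.1, -4.1, 14.3]
opening: 23.6
finger_force: 30.0
```

Contact; release and retreat, checking the tape on the way.

drive_tool([
  [15,0,0,-0.6,0],
  [32,0,0,0,0],
  [36,0,0,0,0],
  [36,0,0,0,0],
  [36,0,0,-8,0],
  [36,0,0,-40,0],
  [36,0,0,-50,0],
  [36,0,0,-50,0],
  [36,-30,-30,-20,0],
  [0,-25,-40,0,0],
])

```text
time_s: 38.15
tool_pos: [502.8, 288.6, 179.8]
ee_rot: [179.8, 0.3, -175.9]
wrist_force: [1.6, -0.2, -0.6]
opening: 31.2
finger_force: 0.0
```

```bash
python3 fine.py; python3 meas.py tape_center top,side; python3 go.py 500 -100 180 -176
python3 - <<'E'
from seg import *
for c in("top","side"):
    im,d=ctrl.capture(c);P=cloud(c,d)
    g=(P[...,2]>16)&(P[...,2]<28)&(P[...,0]>300)&(P[...,0]<640)&(P[...,1]<-440)&(P[...,1]>-490)&(d>0)
    q=P[g]
    for x0 in range(300,640,40):
        s=q[(q[:,0]>=x0)&(q[:,0]<x0+40)]
        if len(s): print(c,"rail",x0,s[:,1].min().round(),s[:,1].max().round())
    g=(P[...,2]>16)&(P[...,2]<28)&(P[...,0]>560)&(P[...,0]<640)&(P[...,1]<-340)&(P[...,1]>-490)&(d>0)
    q=P[g]
    for y0 in range(-480,-340,20):
        s=q[(q[:,1]>=y0)&(q[:,1]<y0+20)]
        if len(s): print(c,"stop",y0,s[:,0].min().round(),s[:,0].max().round())
    for r in ctrl.landmark_of("guide_home",c): print(c,r["score"],r["point"],plane(c,*r["point"],0).round())
E
```

```text
side blue [222. 160.] c 442.4 347.0 size 97 45 a 1.9 n 48
side blue [221. 175.] c 439.9 242.5 size 93 48 a 2.2 n 68
side white [225. 172.] c 455.1 247.6 size 47 62 a 83.7 n 78
top tape_center 0.96 px [389. 236.  39.  34.] z 24 c 439 -394 size 96 91 longyaw -90.0 mean [ 442. -397.]
side tape_center 0.77 px [208. 297.  32.  30.] z 19 c 441 -399 size 99 92 longyaw -85.6 mean [ 440. -401.]
tool [500.6 287.2 175.6] rot [ 180.    -0.  -176.1] t 38.5 F [-0.9  1.3  0.1] open 7.3 J [ 12.  30. -63. 104.  29.  65.  33.]
turn -0.1 shift(after turn) x 27.6 y -386.2 z -4.4
top rail 300 -462.0 -450.0
top rail 340 -462.0 -451.0
top rail 380 -465.0 -452.0
top rail 420 -464.0 -441.0
top rail 460 -466.0 -454.0
top rail 500 -465.0 -454.0
top rail 540 -468.0 -456.0
top rail 580 -467.0 -440.0
top stop -480 562.0 607.0
top stop -460 560.0 608.0
top stop -440 600.0 611.0
top stop -420 601.0 610.0
top stop -400 601.0 610.0
top stop -380 601.0 611.0
top stop -360 602.0 611.0
side rail 300 -466.0 -451.0
side rail 340 -467.0 -453.0
side rail 380 -468.0 -440.0
side rail 420 -470.0 -440.0
side rail 460 -469.0 -440.0
side rail 500 -472.0 -457.0
side rail 540 -474.0 -457.0
side rail 580 -473.0 -440.0
side stop -480 562.0 606.0
side stop -460 577.0 606.0
side stop -440 600.0 606.0
side stop -420 600.0 610.0
side stop -400 601.0 610.0
side stop -380 601.0 610.0
side stop -360 601.0 610.0
```

drive_tool([
  [50,0,0,0,8.4],
  [50,0,0,0,8.4],
  [50,0,0,0,8.4],
  [50,0,0,0,8.4],
  [50,0,0,0,8.4],
  [50,0,0,0,8.4],
  [50,0,0,0,8.4],
  [50,0,0,0,8.4],
  [50,0,0,0,8.4],
  [50,0,0,0,8.4],
  [50,-30,0,0,0],
  [50,-46,0,0,0],
])

```text
time_s: 39.85
tool_pos: [513.3, 214.3, 175.6]
ee_rot: [180.0, -0.1, 100.2]
wrist_force: [1.3, -0.2, -1.2]
opening: 50.0
finger_force: 0.0
```

drive_tool([
  [50,-46,0,0,0],
  [50,-46,0,0,0],
  [50,-46,0,0,0],
  [50,-46,0,0,0],
  [50,-46,0,0,0],
  [50,-46,0,0,0],
  [50,-46,0,0,0],
  [50,-46,0,0,0],
  [50,-46,0,0,0],
  [50,-46,0,0,0],
  [50,-46,0,0,0],
  [50,-46,0,0,0],
])

```text
time_s: 41.05
tool_pos: [609.5, -333.2, 175.4]
ee_rot: [180.0, -0.0, 100.0]
wrist_force: [0.7, 1.1, 1.2]
opening: 50.1
finger_force: 0.0
```

```bash
python3 go.py 365 -396 100 -1
```

```text
tool [ 609.5 -333.2  175.4] rot [180.  -0. 100.] t 41.0 F [0.7 1.1 1.2] open 50.1 J [ 46.  31. -32.  89.  17.  65.  20.]
turn 101.0 shift(after turn) x -243.4 y 67.1 z 75.4
```

drive_tool([
  [50,0,0,0,8.4],
  [50,0,0,0,8.4],
  [50,0,0,0,8.4],
  [50,0,0,0,8.4],
  [50,0,0,0,8.4],
  [50,0,0,0,8.4],
  [50,0,0,0,8.4],
  [50,0,0,0,8.4],
  [50,0,0,0,8.4],
  [50,0,0,0,8.4],
  [50,0,0,0,8.5],
  [50,0,0,0,8.5],
])

```text
time_s: 42.25
tool_pos: [609.5, -331.1, 175.2]
ee_rot: [-180.0, 0.0, -1.4]
wrist_force: [-0.0, 1.4, 0.2]
opening: 49.6
finger_force: 0.0
```

drive_tool([
  [50,-30,8,0,0],
  [50,-40,12,0,0],
  [50,-40,12,0,0],
  [50,-40,12,0,0],
  [50,-40,12,0,0],
  [50,-40,11,0,0],
  [50,-15,0,0,0],
  [50,0,0,0,0],
])

```text
time_s: 43.05
tool_pos: [361.4, -394.4, 175.6]
ee_rot: [180.0, 0.0, -1.2]
wrist_force: [0.3, -0.2, -0.6]
opening: 49.9
finger_force: 0.0
```

```bash
python3 go.py 365 -396 10 -1; python3 meas.py tape_center side,top
```

```text
tool [ 361.4 -394.4  175.6] rot [180.    0.   -1.2] t 43.0 F [ 0.3 -0.2 -0.6] open 49.9 J [ 48.  14.  -8. 111.   2.  55. -53.]
turn -0.2 shift(after turn) x 3.7 y 1.6 z 165.6
side tape_center 0.87 px [202. 290.  34.  30.] z 18 c 417 -363 size 97 90 longyaw -72.9 mean [ 419. -368.]
top tape_center 0.80 px [378. 246.  41.  36.] z 24 c 415 -358 size 97 93 longyaw -89.5 mean [ 418. -359.]
```

drive_tool([
  [54,-19,-34,0,0],
  [54,0,0,45,0],
  [54,0,0,45,0],
  [54,0,0,40,0],
  [54,0,0,25,0],
  [54,0,0,10,0],
  [54,0,0,0,0],
  [54,0,0,0,0],
])

```text
time_s: 44.05
tool_pos: [345.5, -360.2, 11.2]
ee_rot: [180.0, -0.0, -1.1]
wrist_force: [-0.1, -0.3, -0.3]
opening: 54.1
finger_force: 0.0
```

```bash
python3 go.py 499 -405 10 -1; python3 meas.py tape_center side,top
```

```text
tool [ 345.5 -360.2   11.2] rot [180.   -0.   -1.1] t 44.0 F [-0.1 -0.3 -0.3] open 54.1 J [ 45.  24.  -8. 123.   6.  34. -58.]
turn -0.1 shift(after turn) x 154.3 y 42.1 z 1.2
side tape_center 0.77 px [202. 290.  32.  30.] z 19 c 418 -362 size 100 93 longyaw 87.6 mean [ 418. -366.]
top tape_center 0.74 px [376. 243.  38.  32.] z 24 c 423 -359 size 98 78 longyaw 87.3 mean [ 425. -362.]
```

drive_tool([
  [54,12,1,0,0],
  [54,13,2,0,0],
  [54,13,4,0,0],
  [54,13,4,0,0],
  [54,13,4,0,0],
  [54,13,4,0,0],
  [54,13,4,0,0],
  [54,13,4,0,0],
  [54,13,4,0,0],
  [54,10,4,0,0],
  [54,8,3,0,0],
  [54,0,0,0,0],
])

```text
time_s: 45.45
tool_pos: [478.9, -400.8, 10.3]
ee_rot: [180.0, -0.0, -1.1]
wrist_force: [0.1, 0.4, 0.7]
opening: 54.2
finger_force: 0.0
```

```bash
python3 go.py 499 -405 10 -1; python3 meas.py tape_center side,top
python3 - <<'E'
from h import *
im,d=ctrl.capture("side");cv2.imwrite("pics/tape1.png",cv2.resize(im[240:330,130:290],(800,450),interpolation=cv2.INTER_CUBIC))
E
```

```text
tool [ 478.9 -400.8   10.3] rot [180.   -0.   -1.1] t 45.5 F [0.1 0.4 0.7] open 54.2 J [ 40.  33.  -7. 106.   6.  41. -62.]
turn -0.1 shift(after turn) x 20.2 y 3.8 z 0.3
side tape_center 0.63 px [241. 299.  30.  25.] z 20 c 536 -410 size 100 80 longyaw 67.1 mean [ 537. -412.]
side tape_center 0.48 px [212. 304. 111.  39.] z 16 c 464 -458 size 334 111 longyaw 16.8 mean [ 460. -459.]
top tape_center 0.57 px [387. 197.  37.  16.] z 23 c 554 -398 size 92 41 longyaw -85.1 mean [ 556. -399.]
```

View pics/tape1.png

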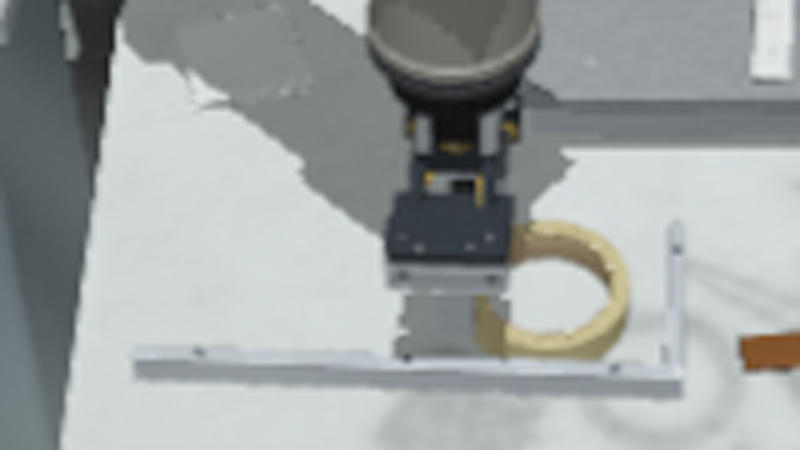

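drive_tool([
  [54,6,1,0,0],
  [54,6,1,0,0],
  [54,5,1,0,0],
  [54,2,0,0,0],
  [54,0,0,0,0],
])

```text
time_s: 46.2
tool_pos: [497.2, -403.9, 10.3]
ee_rot: [-180.0, -0.0, -1.1]
wrist_force: [0.7, -0.2, -0.5]
opening: 54.0
finger_force: 0.0
```

```bash
python3 - <<'E'
from h import *
im,d=ctrl.capture("side");cv2.imwrite("pics/tape2.png",cv2.resize(im[240:330,130:290],(800,450),interpolation=cv2.INTER_CUBIC))
print(ctrl.observe()["wrist_force"])
E
python3 meas.py tape_center side,top
```

```text
[-0.28465726  0.30291379  0.32451604]
side tape_center 0.90 px [247. 301.  30.  28.] z 19 c 556 -413 size 97 76 longyaw 71.5 mean [ 558. -413.]
top tape_center 0.52 px [389. 192.  35.  17.] z 24 c 574 -399 size 88 34 longyaw -85.0 mean [ 576. -404.]
```

View pics/tape2.png

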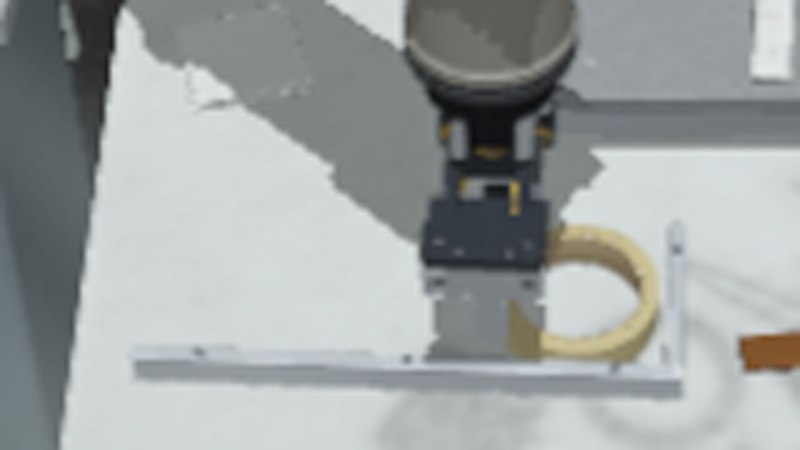

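Gap to the stop is now about 2 px (~5 mm); push on gently until force shows.

drive_tool([
  [54,2,0,0,0],
  [54,2,0,0,0],
  [54,1,0,0,0],
  [54,0,0,0,0],
])

```text
time_s: 46.85
tool_pos: [502.0, -404.0, 10.4]
ee_rot: [-180.0, -0.0, -1.1]
wrist_force: [-0.3, 0.2, 0.4]
opening: 54.2
finger_force: 0.0
```

drive_tool([
  [54,1.5,0,0,0],
  [54,1.5,0,0,0],
  [54,0,0,0,0],
])

```text
time_s: 47.15
tool_pos: [503.0, -404.1, 10.1]
ee_rot: [-180.0, 0.2, -1.1]
wrist_force: [-8.1, 0.8, 5.7]
opening: 53.9
finger_force: 4.4
```

drive_tool([
  [54,-6,0,0,0],
  [54,-25,0,0,0],
  [54,-30,0,0,0],
  [54,0,0,-45,0],
  [54,0,0,-45,0],
  [54,0,0,-45,0],
  [54,0,0,-45,0],
  [54,-45,0,0,0],
  [54,-45,0,0,0],
  [54,0,0,0,0],
])

```text
time_s: 48.15
tool_pos: [348.4, -402.0, 190.9]
ee_rot: [179.9, 0.1, -1.4]
wrist_force: [-1.0, 0.2, 0.5]
opening: 54.0
finger_force: 0.0
```

```bash
python3 meas.py tape_center side,top; python3 fine.py; python3 tr.py side top; python3 go.py 400 -400 200 -1
```

```text
side tape_center 0.67 px [246. 302.  32.  28.] z 20 c 550 -411 size 99 90 longyaw 89.9 mean [ 548. -410.]
top tape_center 0.63 px [390. 200.  38.  35.] z 24 c 548 -403 size 97 91 longyaw 84.6 mean [ 546. -405.]
side blue [223. 160.] c 442.4 348.6 size 98 50 a 6.8 n 74
side blue [220. 175.] c 439.8 242.8 size 94 48 a 1.8 n 78
top blue [129. 237.] c 442.6 354.2 size 97 49 a 6.3 n 270
top blue [165. 237.] c 441.4 247.9 size 97 47 a 1.9 n 282
top white [122. 233.] c 558.2 310.9 size 639 666 a 90.0 n 14447
top white [128. 233.] c 445.7 353.7 size 75 29 a 3.1 n 214
top white [165. 234.] c 444.9 246.0 size 75 29 a 2.2 n 209
side blue
  px [252.8 153.3] n 421 z 49 c 562.1 357.7 size 119 75 yaw -82.4 mean [563.4 347. ]
  px [222. 160.] n 64 z 3 c 442.5 350.6 size 97 60 yaw 5.1 mean [436.8 343.1]
  px [220.5 175.1] n 78 z 3 c 439.3 247.0 size 94 61 yaw 2.1 mean [436.2 235.1]
white
  px [217.3 143.4] n 172 z 16 c 422.9 444.0 size 200 49 yaw -7.4 mean [408.7 450.2]
  px [271.5 148.7] n 80 z 21 c 651.8 399.1 size 145 53 yaw -68.5 mean [645.6 411.4]
  px [223.3 157.5] n 55 z 11 c 440.7 349.2 size 
[... 180 characters left out ...]
n [439.2 241.1]
top blue
  px [124.5 192.1] n 1068 z 52 c 563.6 362.3 size 106 76 yaw -81.5 mean [562.7 360.5]
  px [128.8 236.8] n 271 z 4 c 442.9 354.0 size 98 51 yaw 6.0 mean [437.7 353.8]
  px [165.1 236.6] n 283 z 5 c 441.3 248.1 size 97 48 yaw 2.1 mean [438.3 247.6]
white
  px [169.8 182.1] n 304 z 43 c 590.1 229.3 size 60 51 yaw 0.5 mean [592.4 231. ]
  px [128.6 234.7] n 189 z 13 c 444.0 352.4 size 72 23 yaw 1.6 mean [443.2 352.1]
  px [164.7 235. ] n 177 z 13 c 441.1 247.5 size 67 22 yaw 1.6 mean [442.2 246.9]
tool [ 354.5 -400.9  190.1] rot [-180.    0.   -1.] t 48.5 F [-0.3  0.3 -0.2] open 53.9 J [ 48.  13.  -8. 110.   2.  57. -51.]
turn -0.0 shift(after turn) x 45.4 y -1.7 z -9.9
```

View pics/last_top.png

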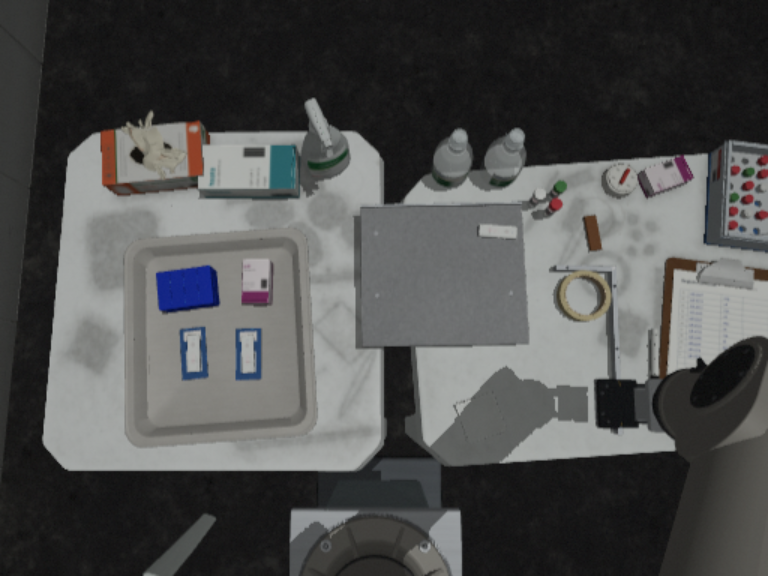

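View pics/last_side.png

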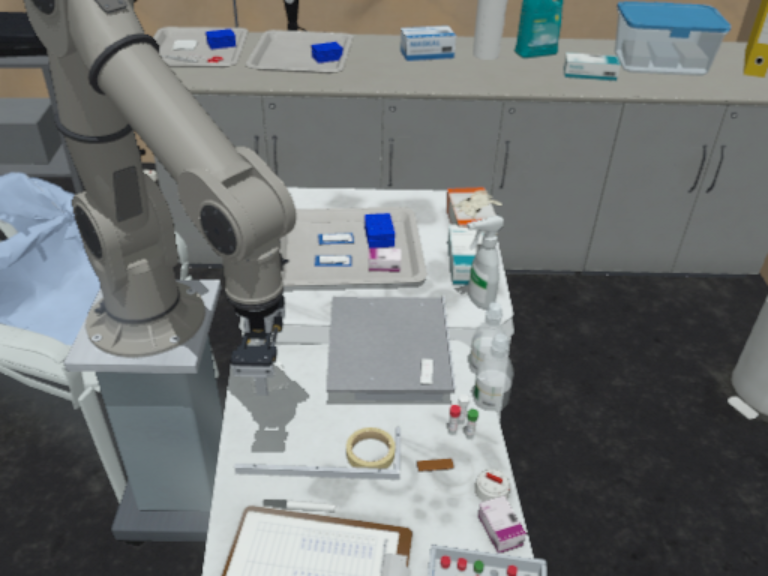

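```bash
python3 -c "
from plant import ctrl
print(ctrl.job_done())"
```

```text
the job is handed in; nothing more can be done
None
```

I handed the job in at about 48.5 s of the 210 s: the tape roll sits in the corner about 4 mm from home by camera, and both plates (only two were present) lie flat in the tray with a cassette centred on each; the call returned no verdict.

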